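# Turn the milk pot right way up and put it on the hot plate

### The job

The octagonal aluminium milk pot was left to drain mouth-down on the counter. Turn it right way up (it is too wide to grasp across, but can be tipped onto its side and up again) and bring it onto the round black hot plate, so that it stands mouth-up wholly on the glass. Leave the other things on the counter where they are.

Things in the scene. Friction and masses are not known exactly. Their poses are not given: they have to be found in the camera images.
- pot: octagonal cast-aluminium milk pot, no handle, starts mouth-down: 92 mm across flats, 100 mm across corners, 130 mm long, walls 7 mm (inside 78 mm across flats), bottom 9 mm, 0.3 to 0.65 kg. Origin at the centre of its mouth, in the rim's plane; z points from mouth to bottom (up at the start, down once right way up). Flats face its x and y axes and every 45 degrees between.
- pot_mouth (a point): centre of the pot's mouth, in the plane of the rim (the origin of pot)
- pot_base (a point): centre of the outer face of the pot's bottom, 130 mm from pot_mouth
- hotplate: round black glass hot plate (switched off) set flush in the wooden counter, with a thin red circle and steel trim: glass 160 mm in diameter. Nothing sticks up; origin at its centre on the surface, z up.
- sugar_jar: bystander: round glass sugar jar with yellow cap, 72 mm diameter, 110 mm high; origin at the centre of its underside, z up
- napkins: bystander: steel napkin holder with white napkins, 50 x 130 mm, 91 mm high; origin at the centre of its underside, z up
- cup: bystander: blue mug, 84 mm diameter, 65 mm high, handle to its +y; origin at the centre of its underside, z up
- white_cup: bystander: white mug, 84 mm diameter, 65 mm high, handle to its +y; origin at the centre of its underside, z up
- tin: bystander: green tin with paper label, 90 mm diameter, 120 mm high; origin at the centre of its underside, z up
- egg_basket: bystander: round wicker-brown basket of eggs, 184 mm diameter, about 80 mm high; origin at the centre of its underside, z up
- bar_spoon: bystander: steel spoon, 170 mm long, lying flat along its x; origin under its middle

How it is judged:
At the end, for the whole second after the job is handed in: the pot stands still, mouth-up, its bottom flat on the counter's level, and wholly on the hot plate's glass (its middle within 30 mm of the plate's middle) (height (world z) of pot_mouth above 0.125 m and height (world z) of pot_base below 0.005 m and horizontal distance between pot_base and hotplate below 0.03 m and linear speed of pot below 0.02 m/s and angular speed of pot below 0.1 rad/s); the robot touches nothing.
It fails at once if a bystander is shoved more than 30 mm (distance of any of sugar_jar, napkins, cup, white_cup, tin, egg_basket, bar_spoon from where it was at the start of the episode above 0.03 m).
It fails at once if a bystander is knocked over (angle between any of sugar_jar, napkins, cup, white_cup, tin, egg_basket's own z axis and vertical above 0.5 rad).
It also fails if it takes over 64 s, if anything falls off the work surface, if the arm or the gripper's body presses on something with over 40 N, if the wrist force passes 120 N, or if a joint passes its speed limit or range.

### The arm

A 7-joint arm with a two-finger parallel gripper is mounted at the origin on the work surface. World frame = base frame: x ahead of the robot, y to its left, z up, the work surface at z = 0. Lengths are in m, angles in rad, forces in N, time in s.
With the tool pointing down it reaches from about 0.35 to 0.775 m from the base axis. Payload 3.1 kg.
Tool frame: the origin (TCP) lies midway between the tips of the shut fingers; the grasp point (between the pads) lies 19 mm behind it; z points along the fingers, y is the line along which they close (so a half turn about z gives the same grasp; the last joint's range is limited). The gripper opens to 85 mm and grips with 20 to 120 N. Pads are 22 mm wide; open, the fingers measure 114 mm over their backs; the gripper's body (76 mm by 85 mm) begins 54 mm behind the grasp point. The pads swing forward as they close: fully open they stand 13 mm farther back than shut.
Start: joints at [-1.245, 0.311, 0.014, 1.512, -0.004, 1.319, -0.027], TCP at [0.198, 0.513, 0.231] pointing down, gripper open.
Joint ranges: [-2.7, 2.7], [-0.3, 1.91], [-1.27, 1.3], [0.12, 2.57], [-1.44, 4.58], [0.2, 2.03], [-3.05, 3.05]. Speed limits (rad/s): [2.79, 2.79, 3.14, 3.14, 3.14, 3.14, 3.14].

### API

Orientations are given as a unit quaternion [x, y, z, w].
In Python, from station import r, planner, sense, snapshot, order gives the robot as it stands. Calls block until the motion is done:
- r.movep(position, orientation): joint-space move of the TCP to a pose.
- r.move_straight(position, orientation=None, v=0.15, max_force=None): straight line of the TCP; orientation=None keeps the orientation; v is the mean speed in m/s. With max_force (N) it stops when the force on the tool has changed by that much, and returns True; else False.
- r.movej(angles): joint-space move.
- r.command_gripper(opening, newtons=None): finger opening in m; newtons is the grip in N (None keeps the last); returns when the fingers have stopped.
- r.wait(seconds).
- planner.solve_ik(position, orientation): joint angles nearest the present ones, or None.
- sense(): the state.
- snapshot(name): name is "scene" or "top"; returns a dict with "img" (420x560x3 uint8, red, green, blue), "range_z" (420x560 float32, m along the optical axis (not along the pixel's ray), 0 where there is no reading), "fx", "fy", "cx", "cy" (pixels), "R" (3x3) and "t" (3): a world point X has camera coordinates R X + t. Camera axes: x right, y down, z forward; pixel columns grow to the right and rows downward; lengths in m; the calibration is good to about 2 mm. A picture is of the moment at which its call begins.
A pose or a line that the arm cannot do raises r.IKError and nothing moves.
- order.sign_off(): hands the job in; it is judged then, once.
The state is a dict: "time": time; "joint_pos": joint angles; "joint_velocities": joint speeds; "joint_torque": joint torques, N m; "ee_pos": TCP position; "ee_rot": TCP orientation; "contact_force": force on the tool from outside, world axes, zero at the start; "torque": the same for the moment, N m; "gripper_width": finger opening in m; "grip_force": force on a finger pad.
Only numpy, scipy, OpenCV 4.12 (cv2) and the standard library are available. Lean on these libraries where they do the work, as an engineer would, in place of code of your own. Each camera call takes 0.05 s, during which the arm holds its last target. There are 200 camera calls.

## Working session

There is one attempt and no reset: what is moved stays moved. The work goes in short steps, each a Python script; the robot and the scene stay as the last script left them, time stands still between calls to the robot, and variables do not carry over. Pictures are saved under pics/ and viewed, at most 10 in all, crops included, and the job is handed in when it is done.

```bash
mkdir -p pics; ls
python3 - <<'E'
from station import r,planner,sense,snapshot
import cv2,numpy as np
for n in("scene","top"):
    s=snapshot(n); cv2.imwrite(f"pics/{n}0.png",s["img"][:,:,::-1]); np.savez(f"{n}0.npz",**s)
    print(n,s["fx"],s["cx"],s["cy"],(-s["R"].T@s["t"]).round(3),s["R"].round(2).tolist())
print(sense())
E
```

```text
pics
scene 470.8587098358282 279.71447064616024 200.04494441009362 [1.363 0.642 1.039] [[-0.61, 0.79, -0.01], [0.54, 0.41, -0.73], [-0.58, -0.45, -0.68]]
top 520.4637912802768 275.85447792908724 215.66332607876745 [0.392 0.019 1.37 ] [[0.03, -1.0, 0.03], [-0.99, -0.03, -0.13], [0.13, -0.02, -0.99]]
{'time': 0.1, 'joint_pos': array([-1.24473595,  0.31165779,  0.01397625,  1.51285512, -0.00439681,
        1.31919386, -0.02718602]), 'joint_velocities': array([-0.0002563 , -0.00043438, -0.0032098 , -0.00372161, -0.00094414,
       -0.00059148,  0.00060156]), 'joint_torque': array([ 8.50931083e-04, -3.80858195e+01,  1.46629578e-01, -2.31242770e+01,
        1.21177052e-02,  8.14014202e-03,  3.10670896e-05]), 'ee_pos': array([0.19749173, 0.51264243, 0.23033981]), 'ee_rot': array([ 1.82792819e-01,  9.83150904e-01, -1.03115355e-03, -1.47959874e-04]), 'contact_force': array([0.1805199 , 0.27635067, 0.26612403]), 'torque': array([ 0.0267258 , -0.03514343, -0.01069897]), 'grip_force': 0.0, 'gripper_width': 0.08501412285137024}
```

View pics/scene0.png

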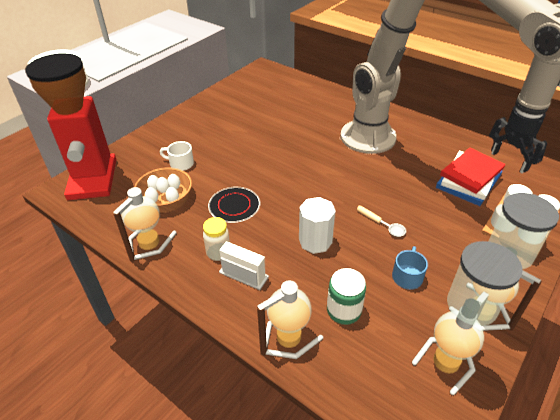

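View pics/top0.png

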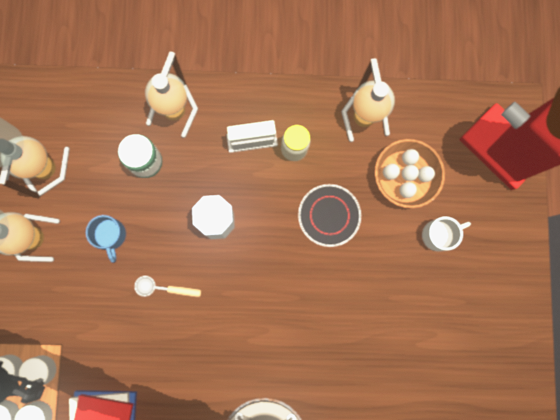

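The pot is at (213,216) in the top view, with the hot plate at (330,215). Napkins (252,136), tin (140,157), spoon (168,289) and blue cup (105,233) surround it. Next I measure the positions.

```bash
cat > h.py <<'E'
import numpy as np,cv2
from scipy.spatial.transform import Rotation as Rn
def cloud(s):
    v,u=np.mgrid[0:420,0:560]; z=s["range_z"].astype(float)
    c=np.stack([(u-s["cx"])/s["fx"]*z,(v-s["cy"])/s["fy"]*z,z],-1)
    P=(c-s["t"])@s["R"]; P[z<=0]=np.nan
    return P
def quat(zdir,ydir):
    z=np.array(zdir,float); z/=np.linalg.norm(z); y=np.array(ydir,float); y-=y@z*z; y/=np.linalg.norm(y)
    return Rn.from_matrix(np.stack([np.cross(y,z),y,z],1)).as_quat()
def octfit(xy):
    "best angle mod 45 and centre/width from support in the 4 flat directions"
    best=None
    for a in np.radians(np.arange(0,45,.5)):
        W=[];C=[];N=[]
        for k in range(4):
            n=np.array([np.cos(a+k*np.pi/4),np.sin(a+k*np.pi/4)]); p=xy@n
            lo,hi=np.percentile(p,[.5,99.5]); W.append(hi-lo);C.append((hi+lo)/2);N.append(n)
        if best is None or sum(W)<best[0]: best=(sum(W),np.degrees(a),np.linalg.lstsq(np.array(N),np.array(C),rcond=None)[0],np.round(W,4))
    return best[1:]
E
python3 - <<'E'
from h import *
for n in("top","scene"):
    s=np.load(f"{n}0.npz"); P=cloud(s)
    if n=="top":
        for nm,(u,v) in dict(pot=(213,216),plate=(330,215),nap=(252,130),jar=(296,138),tin=(136,150),cup=(105,233),spoon=(168,290),spoonL=(145,286),spoonR=(198,293),egg=(410,173),wc=(442,234)).items(): print(nm,P[v,u].round(3))
        I=s["img"].astype(int)
        m=(I.sum(2)<150); m[:180]=0;m[250:]=0;m[:,:295]=0;m[:,365:]=0; q=P[m]; q=q[abs(q[:,2])<.02]
        c,rad=cv2.minEnclosingCircle(q[:,:2].astype(np.float32)); print("plate",c,rad,q[:,2].mean())
        pc=P[216,213,:2]
    d=np.hypot(P[...,0]-pc[0],P[...,1]-pc[1])
    q=P[(d<.075)&(P[...,2]>.122)&(P[...,2]<.14)]
    print(n,len(q),np.median(q[:,2]),octfit(q[:,:2]))
    for nm,c,R in(("nap",(252,130),.1),("jar",(296,138),.05),("tin",(136,150),.06)):
        if n=="top":
            b=P[c[1],c[0]]; q=P[(np.hypot(P[...,0]-b[0],P[...,1]-b[1])<R)&(P[...,2]>.04)]; print(nm,q.min(0).round(3),q.max(0).round(3))
E
```

```text
pot [0.554 0.14  0.126]
plate [ 0.582 -0.159  0.002]
nap [0.782 0.054 0.089]
jar [ 0.759 -0.057  0.11 ]
tin [nan nan nan]
cup [0.517 0.431 0.003]
spoon [0.374 0.257 0.017]
spoonL [0.382 0.318 0.006]
spoonR [0.368 0.18  0.02 ]
egg [ 0.687 -0.353  0.074]
wc [ 0.54  -0.459  0.001]
plate (0.0, 0.0) 0.0 nan
top 1216 0.1288864250349919 (np.float64(2.0), array([0.55705542, 0.14323058]), array([0.0898, 0.0905, 0.0891, 0.0898]))
nap [ 0.736 -0.045  0.04 ] [0.807 0.118 0.115]
jar [ 0.725 -0.092  0.041] [ 0.793 -0.022  0.118]<stdin>:8: RuntimeWarning: Mean of empty slice.
  ret = ret.dtype.type(ret / rcount)
Traceback (most recent call last):
ValueError: zero-size array to reduction operation minimum which has no identity
```

Run:
```python
from h import *
from station import planner,sense
s=np.load("top0.npz"); I=s["img"].astype(int)
m=((I[...,0]>120)&(I[...,1]<70)&(I[...,2]<70)).astype(np.uint8); m[:185]=0;m[245:]=0;m[:,:300]=0;m[:,360:]=0
uv=np.argwhere(m)[:,::-1]; h=cv2.convexHull(uv.astype(np.int32)); e=cv2.fitEllipse(h); print("ellipse",e,len(uv))
C=-s["R"].T@s["t"]; d=s["R"].T@np.array([(e[0][0]-s["cx"])/s["fx"],(e[0][1]-s["cy"])/s["fy"],1]); print("plate",C-d*C[2]/d[2])
pot=np.array([.557,.143])
for a in(47,2,-43,-88):
    f=np.r_[np.cos(np.radians(a)),np.sin(np.radians(a)),0]; side=np.array([-f[1],f[0],0])
    q=quat([0,0,-1],side); pre=planner.solve_ik(np.r_[pot,.118]-f*.075,q)
    m0=np.r_[pot,0]+f*.046
    out=[]
    for t,dz in((0,0),(0,.05),(0,.1),(30,.1),(60,.12),(90,.13)):
        t=np.radians(t); zz=f*np.cos(t)-np.array([0,0,np.sin(t)]); yy=np.array([0,0,np.cos(t)])+f*np.sin(t)
        p=m0+[0,0,.0885+dz]+zz*.035
        for sg in(1,-1):
            j=planner.solve_ik(p,quat(zz,sg*yy)); out.append(None if j is None else np.round(j,1).tolist())
    print(a,pre is not None and np.round(pre,1)); [print("   ",o) for o in out]
```

```text
Traceback (most recent call last):
cv2.error: OpenCV(4.12.0) /io/opencv/modules/imgproc/src/shapedescr.cpp:356: error: (-215:Assertion failed) n >= 0 && (depth == CV_32F || depth == CV_32S) in function 'fitEllipseNoDirect'
```

Run:
```python
from h import *
from station import planner,sense
s=np.load("top0.npz"); I=s["img"].astype(int)
w=I[185:246,300:361]; print("centre",w[30,30],w[13,30],"max red diff",(w[...,0]-w[...,1]).max())
m=np.zeros((420,560),bool); m[185:246,300:361]=w[...,0]-w[...,2]<25   # black glass and trim
m&=(I.sum(2)<220); uv=np.argwhere(m)[:,::-1].astype(np.int32)
if len(uv)>20:
    e=cv2.fitEllipse(cv2.convexHull(np.ascontiguousarray(uv))); print("ellipse",e,len(uv))
    C=-s["R"].T@s["t"]; d=s["R"].T@np.array([(e[0][0]-s["cx"])/s["fx"],(e[0][1]-s["cy"])/s["fy"],1]); print("plate",C-d*C[2]/d[2], "diam",np.mean(e[1])/s["fx"]*1.38)
pot=np.array([.557,.143])
for a in(47,2,-43,-88):
    f=np.r_[np.cos(np.radians(a)),np.sin(np.radians(a)),0]; side=np.array([-f[1],f[0],0])
    q=quat([0,0,-1],side); pre=planner.solve_ik(np.r_[pot,.118]-f*.075,q)
    m0=np.r_[pot,0]+f*.046
    out=[]
    for t,dz in((0,0),(0,.05),(0,.1),(30,.1),(60,.12),(90,.13)):
        t=np.radians(t); zz=f*np.cos(t)-np.array([0,0,np.sin(t)]); yy=np.array([0,0,np.cos(t)])+f*np.sin(t)
        p=m0+[0,0,.0885+dz]+zz*.035
        for sg in(1,-1):
            j=planner.solve_ik(p,quat(zz,sg*yy)); out.append(None if j is None else np.round(j,1).tolist())
    print(a,pre is not None and np.round(pre,1)); [print("   ",o) for o in out]
```

```text
centre [107 100  96] [116  99  93] max red diff 123
47 [-0.4  0.3  0.3  1.8 -0.1  1.   2.3]
    [-0.4, 1.1, 0.6, 2.2, 3.8, 2.0, 2.8]
    [0.7, 1.2, -0.7, 2.2, 4.3, 1.0, 0.4]
    [-0.4, 1.0, 0.6, 2.3, 3.9, 1.9, 2.8]
    [0.7, 1.0, -0.7, 2.2, 4.2, 1.1, 0.3]
    [-0.5, 0.9, 0.7, 2.3, 3.9, 1.9, 2.7]
    [0.6, 0.8, -0.5, 2.3, 4.2, 1.2, 0.1]
    [-0.8, 0.6, 1.1, 2.2, 4.4, 1.3, 2.3]
    [-0.8, 0.6, 1.1, 2.2, 4.4, 1.3, -0.9]
    [-0.7, 0.3, 0.7, 1.9, -0.8, 0.8, 1.2]
    [-1.0, 0.4, 1.1, 1.9, -1.0, 0.9, -1.7]
    [-0.6, 0.5, 0.4, 1.4, -0.2, 1.3, 0.6]
    [-1.0, 0.7, 1.1, 1.4, -0.6, 1.4, -2.2]
2 [-0.6  0.3  0.3  1.8 -0.1  1.   1.4]
    [-1.2, 1.3, 0.7, 2.4, 2.5, 1.4, 2.3]
    [-0.9, 1.1, 0.4, 2.4, 2.5, 1.6, -0.4]
    [-1.2, 1.1, 0.7, 2.4, 2.6, 1.4, 2.5]
    [-0.8, 0.9, 0.3, 2.4, 2.6, 1.6, -0.3]
    [-1.1, 0.9, 0.7, 2.5, 2.6, 1.3, 2.6]
    [-0.9, 0.8, 0.4, 2.5, 2.6, 1.5, -0.3]
    [0.5, 0.5, -1.1, 2.3, 2.2, 0.9, -2.3]
    [-0.7, 0.3, 0.3, 2.3, 2.5, 0.5, 0.3]
    [-0.8, 0.2, 0.5, 1.9, 0.0, 0.5, -0.3]
    [-0.4, 0.2, 0.1, 1.9, 0.3, 0.5, 2.7]
    [-0.6, 0.5, 0.6, 1.4, -0.3, 1.3, -0.0]
    [-0.3, 0
[... 413 characters left out ...]
8, 0.4, 0.5, 1.8, 0.4, 0.9, -1.4]
    [-0.6, 0.3, 0.2, 1.7, 0.5, 0.9, 1.6]
    [-0.7, 0.5, 0.7, 1.5, -0.3, 1.3, -0.7]
    [-0.4, 0.4, 0.3, 1.4, -0.1, 1.3, 2.3]
-88 [-0.7  0.5  0.5  1.6 -0.2  1.1 -0.2]
    [-1.0, 1.3, 0.6, 1.3, 0.7, 1.7, -2.4]
    [-0.8, 1.2, 0.2, 1.3, 0.9, 1.8, 0.6]
    [-1.0, 1.2, 0.6, 1.3, 0.7, 1.7, -2.3]
    [-0.8, 1.1, 0.2, 1.3, 0.9, 1.9, 0.7]
    [-1.0, 1.1, 0.5, 1.4, 0.8, 1.7, -2.3]
    [-1.1, 1.2, 0.8, 1.4, 0.6, 1.6, 1.0]
    [-1.0, 0.8, 0.5, 1.4, 0.5, 1.5, -2.2]
    [-0.8, 0.8, 0.2, 1.4, 0.7, 1.6, 0.8]
    [-0.9, 0.6, 0.6, 1.5, 0.2, 1.3, -1.9]
    [-0.6, 0.5, 0.2, 1.5, 0.4, 1.4, 1.1]
    [-0.7, 0.4, 0.7, 1.6, -0.3, 1.3, -1.5]
    [-0.5, 0.4, 0.4, 1.6, -0.2, 1.2, 1.5]
```

Tipping along -43° gives clear landing space and keeps the wrist toward the base, so I'll use that direction. First I fix the plate centre, then I tip.

```bash
cat >> h.py <<'E'
PHI=np.radians(-43); F=np.r_[np.cos(PHI),np.sin(PHI),0]; SIDE=np.array([-F[1],F[0],0]); UP=np.array([0,0,1.])
E
python3 - <<'E'
from h import *
from station import r,sense,snapshot
s=np.load("top0.npz"); I=s["img"].astype(int)
m=np.zeros((420,560),bool); m[185:246,300:361]=(I[...,0]-I[...,1]>70)[185:246,300:361]
m2=np.zeros((420,560),bool); w=I[180:250,293:368]; m2[180:250,293:368]=(w[...,0]-w[...,2]<25)
C=-s["R"].T@s["t"]
for k in(m,m2):
    n,l,st,ce=cv2.connectedComponentsWithStats(k.astype(np.uint8)); uv=np.argwhere(k)[:,::-1]
    x0,x1=np.percentile(uv[:,0],[1,99]);y0,y1=np.percentile(uv[:,1],[1,99]); u,v=(x0+x1)/2,(y0+y1)/2
    d=s["R"].T@np.array([(u-s["cx"])/s["fx"],(v-s["cy"])/s["fy"],1]); print("plate",k.sum(),u,v,(C-d*C[2]/d[2]).round(4),"size mm",(x1-x0)/s["fx"]*1380,(y1-y0)/s["fx"]*1380)
pot=np.array([.557,.143,0]); q=quat(-UP,SIDE)
r.command_gripper(.02,80)
p=pot-F*.085
r.movep(p+UP*.22,q); r.move_straight(p+UP*.116,v=.15)
print("touch",r.move_straight(pot-F*.050+UP*.116,v=.03,max_force=2),sense()["ee_pos"])
p0=sense()["ee_pos"]
for th in np.radians([8,16,24,32,40,46]):
    dx=-.092*np.cos(th)+.116*np.sin(th)+.092; dz=.116*np.cos(th)+.092*np.sin(th)-.116
    r.move_straight(p0+F*dx+UP*dz,v=.06); e=sense(); print(np.degrees(th),e["contact_force"].round(1))
r.move_straight(sense()["ee_pos"]+UP*.1-F*.05); r.wait(.3); print(sense()["time"])
for n in("scene","top"):
    s=snapshot(n); cv2.imwrite(f"pics/{n}1.png",s["img"][:,:,::-1]); np.savez(f"{n}1.npz",**s)
E
```

```text
plate 220 329.5 215.0 [ 0.5824 -0.1574  0.    ] size mm 103.4077699576553 100.7562886766898
plate 2497 329.0 215.0 [ 0.5824 -0.1561  0.    ] size mm 153.78591429600021 153.78591429600021
touch True [0.51537738 0.18143345 0.11546824]
8.0 [ 0.1  1.6 -0.1]
16.0 [-0.4  1.   0.3]
24.000000000000004 [-0.9 -0.5 -1.1]
32.0 [-0.7  0.5  0.2]
40.0 [-0.5 -0.4 -0.4]
46.0 [-0.1 -0.8 -1.1]
8.125
```

View pics/scene1.png

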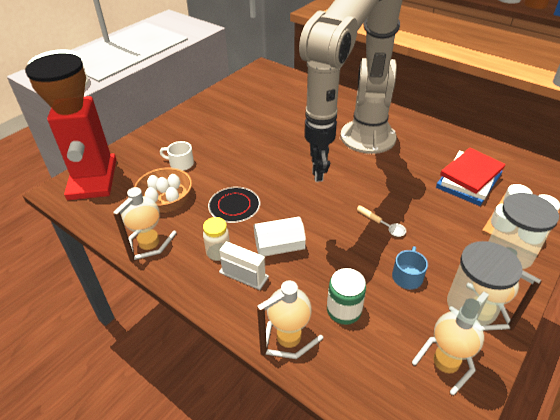

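The pot has tipped onto its side; it lies at about (280,237) in the scene view, close to the napkins. I'll measure its pose from the depth data.

Run:
```python
from h import *
for n in("top","scene"):
    s=np.load(f"{n}1.npz");P=cloud(s); I=s["img"].astype(int)
    w=(P[...,2]>.03)&(P[...,2]<.1)&(P[...,0]>.48)&(P[...,0]<.75)&(P[...,1]>-.06)&(P[...,1]<.25)
    w2=w&(I.max(2)-I.min(2)<60)
    lab=cv2.connectedComponents(w2.astype(np.uint8))[1]; ids=np.bincount(lab[lab>0]); k=ids.argmax(); q=P[lab==k]
    print(n,len(q),"ztop",np.percentile(q[:,2],[50,90,99]).round(3))
    t=q[q[:,2]>.08]; r_=cv2.minAreaRect(t[:,:2].astype(np.float32)); print("top flat rect",r_,cv2.boxPoints(r_).round(3).tolist())
    r_=cv2.minAreaRect(q[:,:2].astype(np.float32)); print("whole rect",r_)
s=np.load("top1.npz"); cv2.imwrite("pics/c1.png",cv2.resize(s["img"][100:270,150:360,::-1],None,fx=3.5,fy=3.5,interpolation=cv2.INTER_CUBIC))
```

```text
top 1864 ztop [0.086 0.093 0.096]
top flat rect ((0.6420215964317322, 0.07334088534116745), (0.06966687738895416, 0.1296566277742386), 49.974483489990234) [[0.5699999928474426, 0.08799999952316284], [0.6690000295639038, 0.004999999888241291], [0.7139999866485596, 0.057999998331069946], [0.6150000095367432, 0.1420000046491623]]
whole rect ((0.6425129771232605, 0.07307114452123642), (0.09362901747226715, 0.13093701004981995), 50.389747619628906)
scene 1533 ztop [0.079 0.093 0.095]
top flat rect ((0.648172914981842, 0.07704828679561615), (0.05938215181231499, 0.13087907433509827), 49.76005554199219) [[0.5789999961853027, 0.09700000286102295], [0.6790000200271606, 0.012000000104308128], [0.7170000076293945, 0.05700000002980232], [0.6169999837875366, 0.1420000046491623]]
whole rect ((0.6460530161857605, 0.0748072937130928), (0.0906841903924942, 0.1313682347536087), 50.43037033081055)
```

View pics/c1.png

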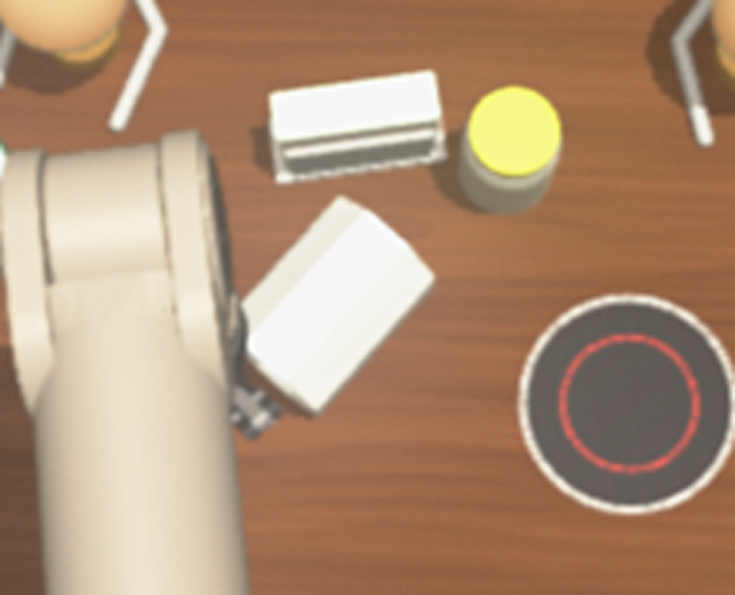

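Pot centre is about (0.643, 0.074) with its axis at azimuth −40°. The mouth faces the robot at about (0.594, 0.116), and the top flat is at z ≈ 0.092. Next I grasp the upper rim wall with the tool horizontal.

```bash
sed -i 's/radians(-43)/radians(-40)/' h.py
python3 - <<'E'
from h import *
from station import r,sense,snapshot,planner
M=np.array([.594,.116,.0885]); q=quat(F,-UP)
r.command_gripper(.04,80)
pre=M-F*.06
print(planner.solve_ik(pre,q), planner.solve_ik(M+F*.034,q))
r.movep(pre-F*.04+UP*.16,q); print(sense()["joint_pos"].round(2))
print("down",r.move_straight(pre,v=.15,max_force=12),sense()["ee_pos"].round(4),sense()["time"])
s=snapshot("scene"); cv2.imwrite("pics/scene2.png",s["img"][100:310,150:430,::-1].repeat(2,0).repeat(2,1))
E
```

```text
[-1.34216666  1.07523161  0.41947653  1.97267801  1.24865643  1.25653277
  0.23255475] [-1.233109    1.11728553  0.53468935  1.97459461  1.39563097  1.11432162
  0.17824338]
[-1.36  0.69  0.36  2.03  1.28  1.47  0.49]
down False [0.5482 0.1547 0.0892] 11.0833
```

View pics/scene2.png

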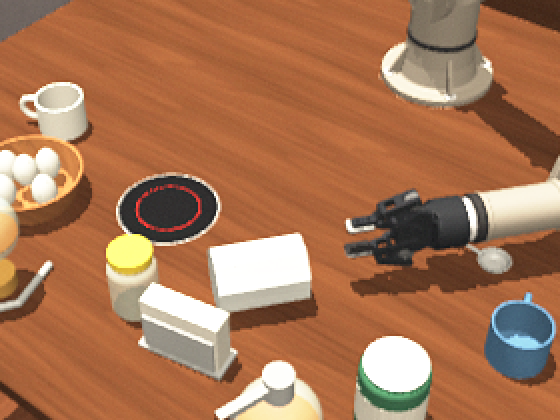

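The tool is horizontal at about (380,230) in the crop. It lines up with the pot's mouth, and the wrist clears the spoon and cup. Next: advance, grip, lift and turn.

Run:
```python
from h import *
from station import r,sense,snapshot,planner
M=np.array([.594,.116,.0885]); q=quat(F,-UP)
print("in",r.move_straight(M+F*.036,q,v=.06,max_force=5),((sense()["ee_pos"]-M)@F).round(4))
r.command_gripper(0.0,90); e=sense(); print("grip",e["gripper_width"],e["grip_force"],e["contact_force"].round(1))
r.move_straight(e["ee_pos"]+UP*.13-F*.03,v=.1); e=sense(); print("lift",e["gripper_width"],e["contact_force"].round(1),e["torque"].round(2))
p=e["ee_pos"]-F*.019   # grasp point
for k,t in enumerate(np.radians([30,60,90])):
    zz=F*np.cos(t)-UP*np.sin(t); yy=-(UP*np.cos(t)+F*np.sin(t))
    g=p+UP*.02*(k+1)
    r.move_straight(g+zz*.019,quat(zz,yy),v=.05); print(np.degrees(t),sense()["joint_pos"].round(2))
e=sense(); print(e["gripper_width"],e["ee_pos"].round(3),e["contact_force"].round(1),e["time"])
for n in("scene","top"):
    s=snapshot(n); cv2.imwrite(f"pics/{n}3.png",s["img"][:,:,::-1]); np.savez(f"{n}3.npz",**s)
```

```text
in False 0.0356
grip 0.0059394118003940465 87.81528353691101 [-2.8  0.5  1.8]
lift 0.006029008395613982 [ 0.2 -0.9 -5.8] [1.63 1.95 0.  ]
29.999999999999996 [-1.07  0.37  0.38  1.97  1.14  1.04  0.98]
59.99999999999999 [-0.76  0.26  0.3   1.7   0.48  1.04  1.76]
90.0 [-0.41  0.4   0.25  1.33 -0.1   1.42  2.28]
0.005879458215141439 [0.583 0.125 0.257] [-0.2  1.1 -6.3] 16.9917
```

View pics/scene3.png

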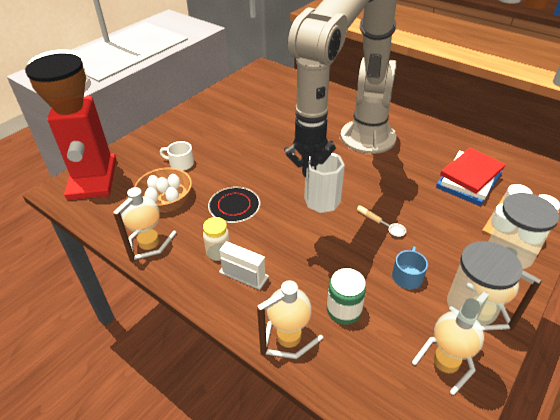

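The pot hangs upright and mouth-up at (323,183), held by its far wall. Next I carry it to the plate and set it down.

Run:
```python
from h import *
from station import r,sense,snapshot,planner
plate=np.array([.5824,-.1570,0]); q=quat(-UP,-F)
tgt=plate+F*.0425
print(planner.solve_ik(tgt+UP*.2,q),planner.solve_ik(tgt+UP*.093,q))
r.move_straight(tgt+UP*.257,q,v=.12); r.move_straight(tgt+UP*.105,v=.1)
print("touch",r.move_straight(tgt+UP*.086,v=.02,max_force=6)); e=sense(); print(e["ee_pos"].round(4),e["contact_force"].round(1),e["torque"].round(2),e["time"])
s=snapshot("scene"); cv2.imwrite("pics/scene4.png",s["img"][100:310,150:430,::-1].repeat(2,0).repeat(2,1))
```

```text
[ 0.04809115  0.53201785  0.34950796  1.29322452 -0.17911914  1.34671151
  2.83610238] [ 0.05606595  0.61096635  0.32597289  1.43768084 -0.20489835  1.12638111
  2.85874888]
touch True
[ 0.6157 -0.1842  0.0951] [0.5 0.3 6. ] [-0.07  0.26 -0.06] 22.0833
```

View pics/scene4.png

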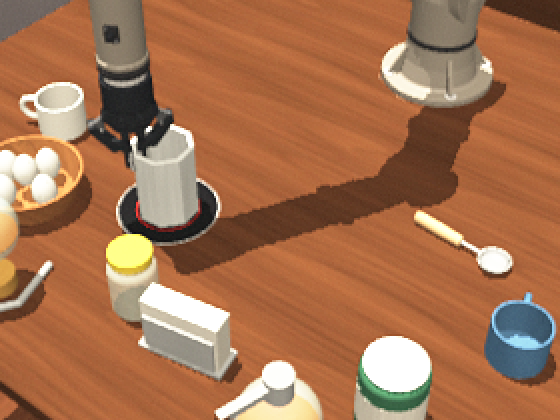

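The pot stands on the plate at (168,205) in the crop, just touching the glass. I release it and check.

Run:
```python
from h import *
from station import r,sense,snapshot
r.command_gripper(.03); r.move_straight(sense()["ee_pos"]+UP*.15,v=.12)
r.movep([.40,.12,.30],quat(-UP,-F)); r.wait(.5)
s=snapshot("top"); P=cloud(s); cv2.imwrite("pics/top5.png",s["img"][:,:,::-1])
d=np.hypot(P[...,0]-.5824,P[...,1]+.157); q=P[(d<.09)&(P[...,2]>.115)&(P[...,2]<.145)]
print(len(q),np.percentile(q[:,2],[5,50,95]),octfit(q[:,:2]),sense()["time"])
```

```text
414 [0.11869017 0.12823243 0.13255723] (np.float64(5.0), array([ 0.58059949, -0.15750095]), array([0.0918, 0.0913, 0.092 , 0.092 ])) 25.8417
```

View pics/top5.png

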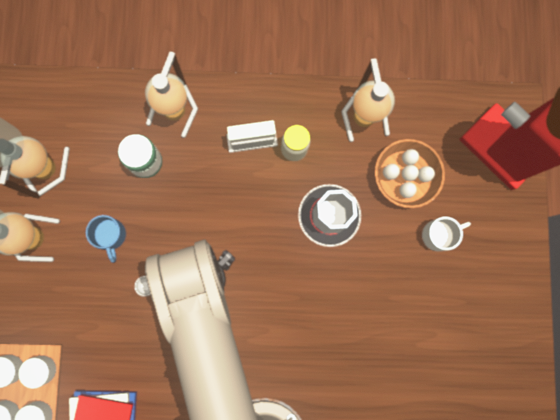

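The pot is mouth-up on the plate at (333,212). Its rim is level at about 0.13 m, it is within 2 mm of the plate's centre, and the bystanders have not moved.

```bash
python3 -c "
from station import order
print(order.sign_off())"
```

```text
the job is handed in; nothing more can be done
None
```

The pot stands mouth-up on the hot plate, about 2 mm off its centre by the last camera check, with the bystanders in place; I handed the job in at about 26 s, and no verdict was shown.

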